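# Slide the parts case into its bay and lock it in with the retaining board

### The job

Slide the closed parts case along the bench top, without lifting it, into the low open-ended bay until it is fully home. Then take the tabbed board from its rest and stand it on edge in the two grooves at the bay's mouth, right down on the bench, so that it locks the case in. Do not knock over or shift anything else on the bench.

Things in the scene. Friction and masses are not known exactly. Their poses are not given: they have to be found in the camera images.
- case: flat closed assortment case, dark base, clear lid (fixed shut), 131 (x) x 190 (y) x 36 mm, 0.2 to 0.45 kg, loose; too wide to grasp: push its upright walls. Origin: centre of the underside; walls at x -65, +66, y -95, +95 mm. A yellow latch 28 mm long juts 4 mm from the middle of the -x wall, 22 to 32 mm up. Starts outside the bay's mouth, its y within about 0.6 rad of the bay's.
- bay: bare-metal three-sided bay fixed to the bench, no floor. Origin: on the bench where the case's centre lies when home, axes then parallel; +y points out of the mouth. Rails 30 mm high, inner faces at x -72.5 and +72.5 mm; end stop 30 mm high, face at y = -98 mm. Guides 30 mm high flare from the mouth's outer posts (x +-71.5, y +126) to x +-100, y +168 mm. Overall x +-107 mm.
- bay_slot (a point): point on the bench midway between the bay's two upright grooves, at x 0, y +107 mm of the bay, axes as the bay's; the board's origin belongs here. Grooves are 14 mm wide in y (bay y +100 to +114), closed at x -87 and +87 mm, open at the top and inward, between posts 50 mm high; 143 mm clear between the outer posts.
- board: plywood retaining board, 166 mm long (x), 8 mm thick (y), 50 mm high, with a central tab 50 mm wide reaching 85 mm above the lower edge; 0.1 kg, loose. Origin: middle of the lower edge, z up. Starts upright in its rest, lower edge 6 mm above the bench. Pinch the tab across its 8 mm; fingers kept over 50 mm above the lower edge clear posts and case. Either face may look into the bay.
- board_rest: black slotted rest fixed to the bench: base 190 (x) x 62 (y) x 6 mm, a pair of upright blocks near each end, 40 mm high from the bench, leaving a 13 mm slot along x, open at the top. The board stands in it, its x along the rest's x, its tab above the gap between the pairs. Origin: on the bench under the middle of the slot.
- relay_near: light grey plug-in relay module standing upright, loose, 72 mm (x) by 24 mm (y), 67 mm high, at the robot's side of the bay's mouth. Origin: centre of the underside. Leave alone.
- relay_far: the same kind of relay module, at the far side of the bay's mouth, away from the robot. Origin: centre of the underside. Leave alone.
- mug: mug, 84 mm across and 94 mm high, its handle to -y, 122 mm overall in y, loose, right of the monitor, behind the case. Origin: centre of the underside of its bounding box. Leave alone.
- carton: white carton, 91 x 66 x 52 mm, loose, beyond the closed end of the bay. Origin: centre of the underside. Leave alone.
- readout: flat black climate readout, 70 x 100 x 30 mm, loose, behind the bay. Origin: centre of the underside. Leave alone.
- reel: solder reel standing on its flange, 52 mm across, 36 mm high, loose, between monitor and board rest. Origin: centre of the underside. Leave alone.
- tape: roll of black tape lying flat, 62 mm across, 19 mm high, loose, at the far side of the case. Origin: centre of the underside. Leave alone.

How it is judged (in metres and radians):
On the way, in this order (a step that is already met when the one before it is completed fails the run):
1. the case is fully home in the bay, pushed clear of the grooves (x of case in the frame of bay between -0.009 and 0.009 m and y of case in the frame of bay between -0.008 and 0.008 m and angle between the y axis of case and the y axis of bay, either way round below 0.09 rad), for 0.2 s.
2. the board stands on edge in both grooves, down on the bench (x of board in the frame of bay between -0.008 and 0.008 m and y of board in the frame of bay between 0.101 and 0.113 m and z of board in the frame of bay below 0.006 m and angle between board's own z axis and vertical below 0.2 rad), for 0.2 s.
At the end, for the whole second after the job is handed in: Case home in the bay: centre within 9 mm across, 8 mm along, square within 0.09 rad. Board on edge in both grooves, within 8 mm along and 6 mm across them, lower edge within 6 mm of the bench, lean under 0.2 rad. Both at rest; the other things still standing (all of step 1 and all of step 2 and linear speed of each of case, board below 0.02 m/s and angle between each of relay_near, relay_far, mug, carton, readout, reel, tape's own z axis and vertical below 0.3 rad); the robot touches nothing.
It fails at once if the case is lifted or tipped (height (world z) of case above 0.02 m or angle between case's own z axis and vertical above 0.2 rad).
It fails at once if a relay is knocked over or shifted by more than 25 mm (distance of any of relay_near, relay_far from where it was at the start of the episode above 0.025 m or angle between any of relay_near, relay_far's own z axis and vertical above 0.35 rad).
It fails at once if the mug, carton, climate readout, solder reel or tape roll is knocked over or shifted by more than 25 mm (distance of any of mug, carton, readout, reel, tape from where it was at the start of the episode above 0.025 m or angle between any of mug, carton, readout, reel, tape's own z axis and vertical above 0.35 rad).
It also fails if it takes over 72 s, if anything falls off the work surface, if the arm or the gripper's body presses on something with over 40 N, if the wrist force passes 120 N, or if a joint passes its speed limit or range.

### The arm

A 6-joint arm with a two-finger parallel gripper is mounted at the origin on a cart in front of the work surface, level with it; the furniture and walls round the work are solid. World frame = base frame: x ahead of the robot, y to its left, z up, the work surface at z = 0. Lengths are in mm, angles in rad, forces in N, time in s.
With the tool pointing down it reaches from about 350 to 875 mm from the base axis. Payload 4.2 kg.
Tool frame: the origin (TCP) lies between the finger pads; the fingertips stand 11 mm ahead of it and the grasp point (between the pads) lies 8 mm behind it; x points along the fingers, y is the direction in which the jaws open and shut, and the axes are right-handed (so a half turn about x gives the same grasp; the last joint's range is limited). The gripper opens to 87 mm and grips with 3 to 60 N. Pads are 19 mm wide; open, the fingers measure 117 mm over their backs; the gripper's body (75 mm by 190 mm) begins 51 mm behind the grasp point.
Start: joints at [-1.055, 0.385, 0.008, 0, -1.194, -0.259], TCP at [158.759, -604.479, 233.55] pointing down, gripper open.
Joint ranges: [-3.14, 3.14], [-1.21, 2.06], [-1.07, 1.41], [-3.16, 2.05], [-2.99, -0.16], [-3.1, 3.1]. Speed limits (rad/s): [2.79, 2.79, 3.14, 3.14, 3.14, 3.14].

### API

Orientations are given as [roll, pitch, yaw] about the fixed x, y, z axes, in that order (R = Rz(yaw) Ry(pitch) Rx(roll)).
In Python, from cell import ctrl, claw, planner, telemetry, cams, job_done gives the robot as it stands. Calls block until the motion is done:
- ctrl.reach(position, orientation): joint-space move of the TCP to a pose.
- ctrl.line_to(position, attitude=None, velocity=150): straight line of the TCP; attitude=None keeps the orientation; velocity is the mean speed in mm/s.
- ctrl.set_joints(angles): joint-space move.
- claw.command_gripper(opening): opening from 0.0 (shut) to 1.0 (fully open); the grip force is fixed at half the most; returns when the fingers have stopped.
- ctrl.hold(seconds).
- planner.solve_ik(position, orientation): joint angles nearest the present ones, or None.
- telemetry.get_obs(): the state.
- cams.grab_frame(name): name is "scene" or "top" or "wrist"; returns a dict with "color" (384x512x3 uint8, blue, green, red), "fx", "fy", "cx", "cy" (pixels), "pose" (4x4, takes a point from camera to world coordinates). Camera axes: x right, y down, z forward; pixel columns grow to the right and rows downward; lengths in mm; the calibration is good to about 2 mm. A picture is of the moment at which its call begins. There is no depth.
A pose or a line that the arm cannot do raises ctrl.MotionError and nothing moves.
- job_done(): hands the job in, once; it reports no verdict.
The state is a dict: "t": time; "qpos": joint angles; "dq": joint speeds; "joint_torque": joint torques, N m; "tool_pos": TCP position; "ee_rot": TCP orientation; "wrist_force": force on the tool from outside, world axes, zero at the start; "torque": the same for the moment, N m; "finger_gap": opening from 0.0 (shut) to 1.0 (fully open).
Only numpy, scipy, OpenCV 4.12 (cv2) and the standard library are available. Lean on these libraries where they do the work, as an engineer would, in place of code of your own. Each camera call takes 0.05 s, during which the arm holds its last target. There are 200 camera calls.

## Working session

There is one attempt and no reset: what is moved stays moved. The work goes in short steps, each a Python script; the robot and the scene stay as the last script left them, time stands still between calls to the robot, and variables do not carry over. Pictures are saved under pics/ and viewed, about 8 in all and at most 12, crops included, and the job is handed in when it is done.

```bash
mkdir -p pics; ls; cat > h.py <<'E'
import cv2,numpy as np
from cell import ctrl,claw,planner,telemetry,cams,job_done
def grab(n,f):
    d=cams.grab_frame(n); cv2.imwrite('pics/'+f+'.png',d['color']); np.savez('pics/'+f+'.npz',**d); return d
def p2w(f,u,v,z=0):
    d=np.load('pics/'+f+'.npz'); T=d['pose']
    r=T[:3,:3]@np.array([(u-d['cx'])/d['fx'],(v-d['cy'])/d['fy'],1]); o=T[:3,3]
    return (o+r*(z-o[2])/r[2])
def w2p(f,P):
    d=np.load('pics/'+f+'.npz'); T=d['pose']; c=T[:3,:3].T@(np.array(P)-T[:3,3])
    return np.array([c[0]/c[2]*d['fx']+d['cx'],c[1]/c[2]*d['fy']+d['cy']])
E
python3 - <<'E'
from h import *
for n in ('scene','top'):
    d=grab(n,n+'0'); print(n,d['pose'].round(2),d['fx'],d['cx'])
a=cv2.imread('pics/top0.png');cv2.imwrite('pics/top0b.png',cv2.resize(a,(800,600),interpolation=cv2.INTER_CUBIC))
o=telemetry.get_obs();print(o['tool_pos'],o['ee_rot'],o['t'])
E
```

```text
pics
scene [[-5.9000e-01 -4.1000e-01  7.0000e-01 -3.7320e+02]
 [-8.1000e-01  2.9000e-01 -5.1000e-01  6.9548e+02]
 [ 1.0000e-02 -8.7000e-01 -5.0000e-01  7.5653e+02]
 [ 0.0000e+00  0.0000e+00  0.0000e+00  1.0000e+00]] 424.2968229041843 254.34574190995608
top [[ 0.00000e+00 -1.00000e+00  8.00000e-02  4.75220e+02]
 [-1.00000e+00  0.00000e+00  2.00000e-02 -2.37000e+01]
 [-2.00000e-02 -8.00000e-02 -1.00000e+00  1.56469e+03]
 [ 0.00000e+00  0.00000e+00  0.00000e+00  1.00000e+00]] 451.7212335973658 259.66732924937503
[ 158.62028415 -604.01400541  232.58710881] [1.63310539 1.56885925 1.88970905] 0.1
```

View pics/top0b.png

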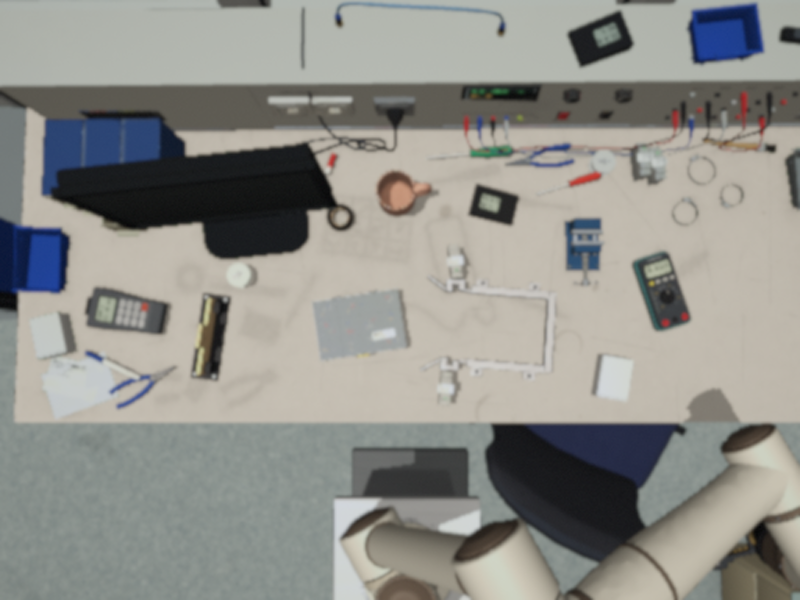

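View pics/scene0.png

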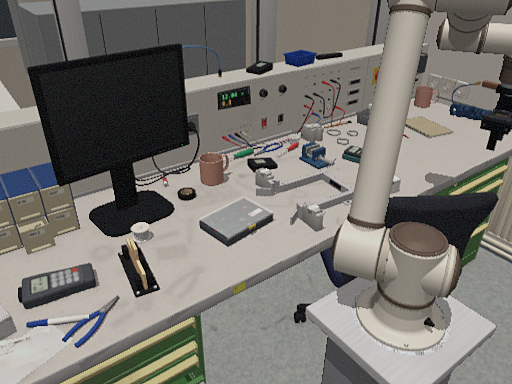

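The top view shows the case at about (362,325), the bay spanning (445–553, 283–373) with its mouth to the left, the relays at (457,262) and (447,385), and the board rest at (210,337). Next come closer wrist views of the case, bay and board.

```bash
python3 - <<'E'
from h import *
for n,u,v,z in [('case',362,325,36),('bayc',505,330,30),('rest',210,337,85),('relN',447,385,67),('relF',457,262,67)]:
    print(n,p2w('top0',u*.64,v*.64,z).round(0))
P=[0,np.pi/2,0]
def go(p,f):
    for yaw in (0,np.pi/2,-np.pi/2):
        try: ctrl.reach(p,[0,np.pi/2,yaw]);break
        except ctrl.MotionError as e: print(p,yaw,e)
    d=grab('wrist',f);print(f,yaw,d['pose'].round(2).tolist(),d['fx'],telemetry.get_obs()['qpos'].__repr__())
go([480,-120,480],'w1')
go([480,60,480],'w2')
go([430,330,400],'w3')
print(telemetry.get_obs()['t'])
a=np.hstack([cv2.imread(f'pics/w{i}.png') for i in (1,2,3)]);a=cv2.resize(a,(800,200));cv2.imwrite('pics/m1.png',a)
E
```

```text
case [525.  95.  36.]
bayc [ 515. -215.   30.]
rest [499. 411.  85.]
relN [398. -87.  67.]
relF [ 659. -110.   67.]
w1 0 [[0.0, 0.96, 0.29, 398.9], [1.0, -0.0, -0.0, -120.77], [-0.0, 0.29, -0.96, 632.24], [0.0, 0.0, 0.0, 1.0]] 268.4145107032159 array([ 8.28438944e-02,  8.86717723e-02,  2.11549715e-01,  5.11457345e-06,
       -1.69469229e+00, -1.65458208e+00])
w2 0 [[-0.0, 0.96, 0.29, 398.9], [1.0, 0.0, -0.0, 59.38], [-0.0, 0.29, -0.96, 632.62], [0.0, 0.0, 0.0, 1.0]] 268.4145107032159 array([ 4.59553640e-01,  6.72346920e-02,  1.88935075e-01,  3.22983796e-04,
       -1.69267645e+00, -2.03133153e+00])
w3 0 [[0.0, 0.96, 0.3, 349.35], [1.0, -0.0, 0.0, 328.7], [0.0, 0.3, -0.96, 553.29], [0.0, 0.0, 0.0, 1.0]] 268.4145107032159 array([ 9.51610347e-01,  1.70967310e-01,  1.21252712e-01,  4.49268381e-04,
       -1.51964737e+00, -2.52428511e+00])
4.3583
```

View pics/m1.png

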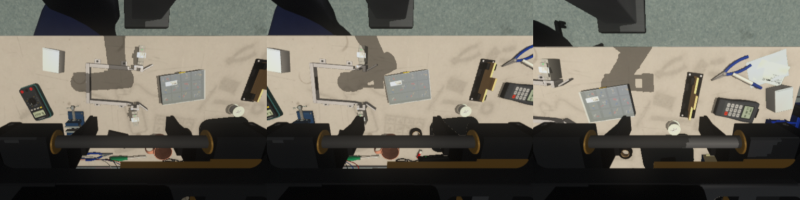

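```bash
python3 - <<'E'
from h import *
def crop(f,x,y,w,h,s): cv2.imwrite('pics/'+f+'c.png',cv2.resize(cv2.imread('pics/'+f+'.png')[y:y+h,x:x+w],None,fx=s,fy=s,interpolation=cv2.INTER_CUBIC))
crop('w1',150,80,265,150,3)
crop('w3',260,100,130,150,4)
E
```

```text
(no output)
```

View pics/w1c.png

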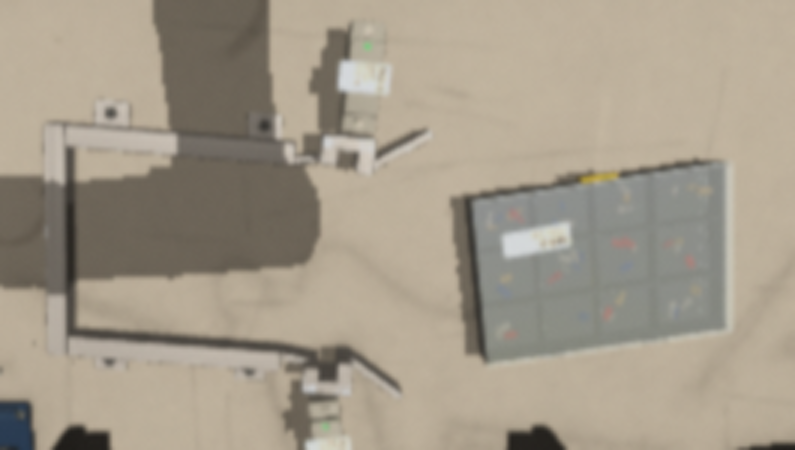

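View pics/w3c.png

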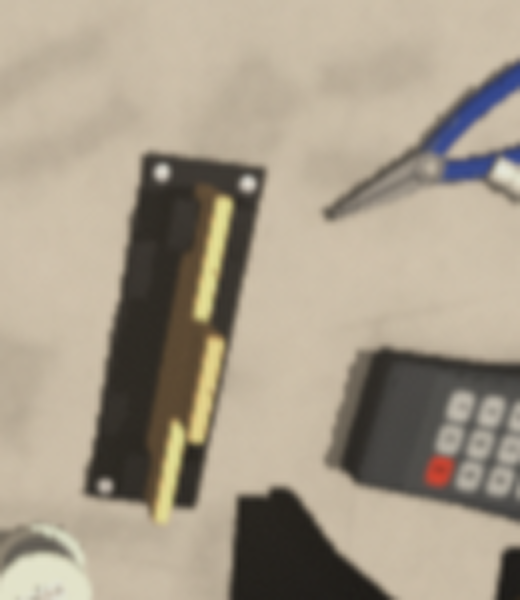

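```bash
cat > fit.py <<'E'
from h import *
from scipy.optimize import least_squares
def fit(f,pts,x0):  # pts: (local xyz, (u,v), which: 'p' or 'x'/'y' = only that local coordinate is known)
    def r(q):
        c,s=np.cos(q[2]),np.sin(q[2]); o=[]
        for L,uv,k in pts:
            w=p2w(f,*uv,L[2])[:2]-q[:2]; l=np.array([c*w[0]+s*w[1],-s*w[0]+c*w[1]])-L[:2]
            o+= list(l) if k=='p' else [l['xy'.index(k)]]
        return o
    s=least_squares(r,x0); return s.x,np.round(r(s.x),1)
E
python3 - <<'E'
from fit import *
a=lambda c,r:(150+c/3-.33,80+r/3-.33)
b=lambda c,r:(260+c/4-.37,100+r/4-.37)
print('bay',*fit('w1',[((-72.5,0,30),a(85,149),'x'),((-72.5,0,30),a(280,160),'x'),((72.5,0,30),a(80,335),'x'),((72.5,0,30),a(275,351),'x'),
 ((0,-98,30),a(67,160),'y'),((0,-98,30),a(67,320),'y'),((-100,168,30),a(430,130),'p'),((100,168,30),a(400,393),'p')],[515,-215,0]))
print('case',*fit('w1',[((-65,-95,36),a(472,198),'p'),((66,-95,36),a(487,361),'p'),((66,95,36),a(731,330),'p'),((-65,95,36),a(724,162),'p')],[520,95,0]))
print('rest',*fit('w3',[((-95,-31,6),b(145,155),'p'),((-95,31,6),b(265,168),'p'),((95,31,6),b(193,508),'p'),((95,-31,6),b(85,492),'p')],[500,411,0]))
for c,r,z in [(213,195,56),(232,197,56),(195,320,56),(211,322,56),(170,421,56),(185,424,56),(154,520,56),(169,523,56),(207,333,91),(223,336,91),(205,443,91),(190,441,91)]:
    print(c,r,p2w('w3',*b(c,r),z).round(1))
E
```

```text
bay [ 5.17269239e+02 -2.06490505e+02 -7.21041851e-02] [ 1.4 -1.  -0.9  1.3  2.1  0.2 -2.6 -1.   1.8 -1.2]
case [5.25195555e+02 1.01238954e+02 1.48956807e-01] [ 0.5  1.9 -2.5  2.2  0.3  0.7  1.7 -4.8]
rest [ 5.01906628e+02  4.34319230e+02 -1.32816386e-01] [ 2.3  0.4  0.7 -0.4 -0.7 -0.5 -2.3  0.5]
213 195 [419.  440.5  56. ]
232 197 [420.  449.4  56. ]
195 320 [478.6 435.9  56. ]
211 322 [479.6 443.6  56. ]
170 421 [529.9 426.7  56. ]
185 424 [531.5 434.2  56. ]
154 520 [583.2 421.5  56. ]
169 523 [584.9 429.2  56. ]
207 333 [475.5 434.   91. ]
223 336 [476.9 441.3  91. ]
205 443 [528.  436.5  91. ]
190 441 [527.  429.5  91. ]
```

```bash
python3 - <<'E'
from h import *
D=[0,np.pi/2,np.pi/2]
claw.command_gripper(0.0)
ctrl.reach([400,166,150],D)
ctrl.line_to([400,166,22],velocity=200)
ctrl.line_to([425,166,22],velocity=120)
ctrl.line_to([458,166,22],velocity=60)
o=telemetry.get_obs();print(o['wrist_force'],o['finger_gap'],o['tool_pos'])
ctrl.line_to([410,166,22],velocity=150)
ctrl.line_to([410,166,120],velocity=250)
ctrl.reach([500,100,400],D)
d=grab('wrist','w4');print(d['pose'].round(2).tolist(),telemetry.get_obs()['t'])
cv2.imwrite('pics/w4b.png',cv2.resize(d['color'],(768,576),interpolation=cv2.INTER_CUBIC))
E
```

```text
[-0.09106282 -0.39724318 -0.41531371] 0.0027982578188187925 [457.99950883 165.78816145  21.79877365]
[[-1.0, 0.0, -0.0, 500.13], [-0.0, 0.96, 0.29, 18.87], [0.0, 0.29, -0.96, 550.35], [0.0, 0.0, 0.0, 1.0]] 11.4917
```

View pics/w4b.png

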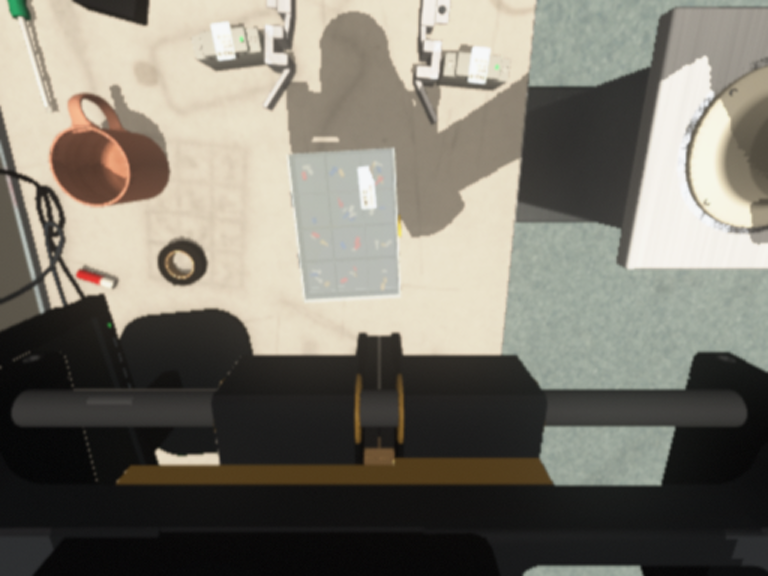

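```bash
python3 - <<'E'
from fit import *
a=lambda c,r:(c/1.5-.17,r/1.5-.17)
print('case',*fit('w4',[((-65,-95,36),a(393,147),'p'),((66,-95,36),a(291,153),'p'),((66,95,36),a(305,299),'p'),((-65,95,36),a(399,295),'p')],[520,95,0]))
print('tips',p2w('w4',*a(268,107),30),p2w('w4',*a(433,123),30))
q=[517.3,-206.5,-.072];c,s=np.cos(q[2]),np.sin(q[2])
for x in(-100,100):print(q[0]+c*x-s*168,q[1]+s*x+c*168)
E
```

```text
case [5.37759396e+02 9.53188656e+01 4.74097402e-02] [ 3.6  0.8 -3.8  1.9 -2.1 -1.6  2.3 -1.2]
tips [629.50170468 -46.60527017  30.        ] [432.88207073 -29.2072661   30.        ]
429.6446398094977 -31.74148710327927
629.126463719603 -46.129048727743964
```

```bash
cat >> h.py <<'E'
BAY=np.array([517.5,-206.5,-.072])
def b2w(x,y):
    c,s=np.cos(BAY[2]),np.sin(BAY[2]); return BAY[0]+c*x-s*y, BAY[1]+s*x+c*y
def w2b(X,Y):
    c,s=np.cos(BAY[2]),np.sin(BAY[2]); a,b=X-BAY[0],Y-BAY[1]; return c*a+s*b,-s*a+c*b
def att(rel): return [0,np.pi/2,np.pi/2+BAY[2]+rel]
def st(m=''):
    o=telemetry.get_obs(); print(m,'t',round(o['t'],2),'F',o['wrist_force'].round(1),'tcp',o['tool_pos'].round(1),'bay',np.round(w2b(*o['tool_pos'][:2]),1),'gap',round(o['finger_gap'],3)); return o
E
python3 - <<'E'
from h import *
H=9.5
claw.command_gripper(1.0)
ctrl.reach([*b2w(-15,397+30+H),110],att(.12))
ctrl.line_to([*b2w(-15,397+30+H),23],velocity=200)
for x,y,r,v in [(-12.7,397,.12,100),(-8,365,.08,70),(-3,330,.03,70),(0,300,0,70),(0,200,0,100)]:
    ctrl.line_to([*b2w(x,y+H),23],att(r),velocity=v); st(y)
for n in('top','scene'): grab(n,n+'1')
a=np.hstack([cv2.resize(cv2.imread('pics/top1.png')[130:280,220:400],None,fx=2.5,fy=2.5),cv2.resize(cv2.imread('pics/scene1.png')[130:280,180:320],None,fx=2.5,fy=2.5)]);cv2.imwrite('pics/m2.png',a)
E
```

```text
397 t 15.26 F [ 0.7  0.3 -0.5] tcp [534.2 199.   23.6] bay [-12.5 405.7] gap 1.0
365 t 15.87 F [0.1 0.8 0.8] tcp [536.1 166.8  22.8] bay [ -8.3 373.7] gap 1.001
330 t 16.52 F [-0.5 -0.4  0.3] tcp [538.8 131.8  23. ] bay [ -3.1 339. ] gap 1.0
300 t 17.11 F [ 0.9  0.2 -0. ] tcp [539.6 101.6  23. ] bay [-2.000e-01  3.089e+02] gap 0.999
200 t 18.26 F [ 0.1 -0.5 -0.5] tcp [531.7   2.   22.6] bay [ -0.8 209. ] gap 1.001
```

View pics/m2.png

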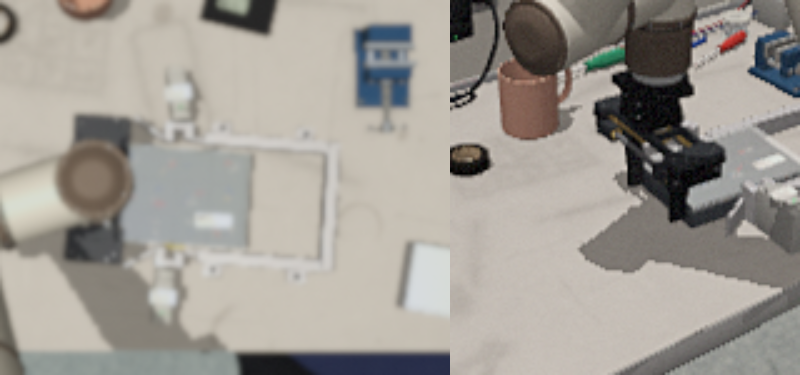

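```bash
python3 - <<'E'
from h import *
H=9.5
ctrl.line_to([*b2w(0,100+H),23],att(0),velocity=80); st(100)
for y in (97,95,93.5,92,90.5,89):
    ctrl.line_to([*b2w(0,y+H),23],att(0),velocity=30); o=st(y)
    if abs(o['wrist_force'][1])>8: break
ctrl.line_to([*b2w(0,150+H),23],velocity=150)
ctrl.line_to([*b2w(0,165),150],velocity=250)
claw.command_gripper(0.6)
# look from above the mouth
x,y=b2w(0,120);ctrl.reach([x,y,330],att(0))
d=grab('wrist','w5');st()
cv2.imwrite('pics/w5b.png',cv2.resize(d['color'][0:280],None,fx=1.5,fy=1.5,interpolation=cv2.INTER_CUBIC))
E
```

```text
100 t 19.76 F [ 0.1 -0.4 -0.2] tcp [525.5 -97.1  23.1] bay [1.000e-01 1.097e+02] gap 0.999
97 t 20.01 F [-0.2  0.5 -0.3] tcp [ 525.4 -100.1   23.1] bay [  0.2 106.6] gap 0.998
95 t 20.26 F [0.3 0.9 0.6] tcp [ 525.2 -102.3   23.1] bay [  0.2 104.5] gap 1.002
93.5 t 20.51 F [0.9 5.2 0.6] tcp [ 525.6 -103.2   23.2] bay [  0.7 103.6] gap 0.999
92 t 20.76 F [ 1.6 10.5  1.4] tcp [ 526.1 -103.6   23.2] bay [  1.2 103.3] gap 0.999
 t 23.63 F [ 0.6 -0.3 -0.4] tcp [525.4 -86.5 328.3] bay [ -0.8 120.2] gap 0.601
```

View pics/w5b.png

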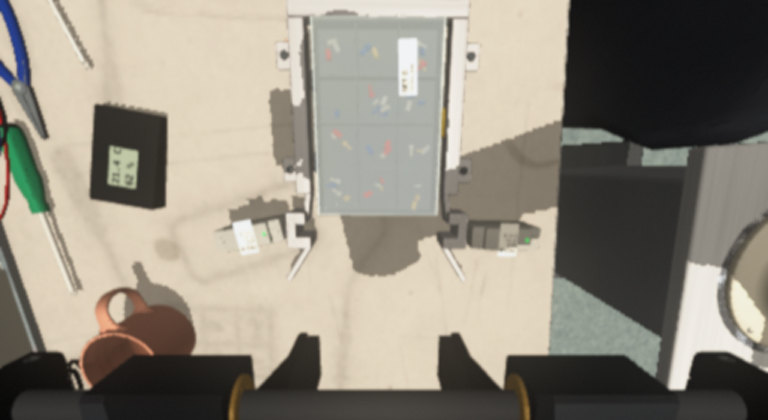

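```bash
python3 - <<'E'
import cv2
cv2.imwrite('pics/w5c.png',cv2.resize(cv2.imread('pics/w5.png')[132:192,188:320],None,fx=6,fy=6,interpolation=cv2.INTER_CUBIC))
E
```

```text
(no output)
```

View pics/w5c.png

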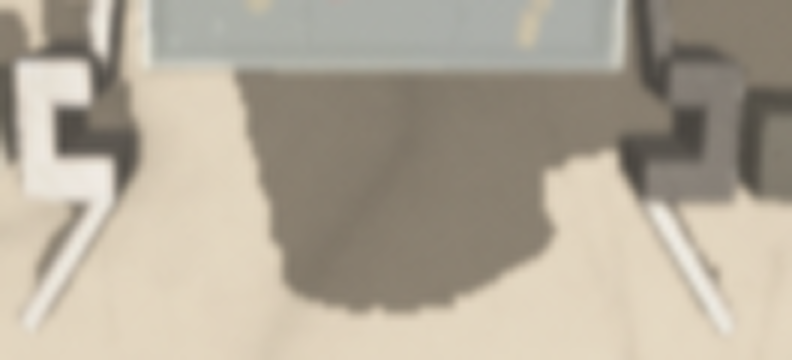

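```bash
python3 - <<'E'
from fit import *
a=lambda c,r:(188+c/6-.42,132+r/6-.42)
print(*fit('w5',[((87,0,50),a(55,130),'x'),((-87,0,50),a(706,130),'x'),((0,100,50),a(75,104),'y'),((0,114,50),a(80,157),'y'),((0,100,50),a(685,104),'y'),((0,114,50),a(675,158),'y'),
 ((100,168,30),a(30,328),'p'),((-100,168,30),a(729,330),'p')],[517,-206,-.07]))
for c,r in [(148,68),(622,70)]: print(np.round(w2b(*p2w('w5',*a(c,r),36)[:2]),1))
E
```

```text
[ 5.18680256e+02 -2.06875649e+02 -7.40707894e-02] [ 0.3 -0.6 -0.   0.2 -0.4  0.1  2.1 -0.  -1.8  0.1]
[65.1 91.6]
[-64.9  92.1]
```

```bash
sed -i 's/^BAY=.*/BAY=np.array([518.6,-206.9,-.074])/' h.py; python3 - <<'E'
from h import *
A=[0,np.pi/2,-.125]
ctrl.reach([501.9,435.2,200],A); grab('wrist','w6'); st()
ctrl.line_to([501.9,435.2,72],velocity=150); st('down')
claw.command_gripper(0.0); st('grip')
ctrl.line_to([501.9,435.2,160],velocity=100); ctrl.hold(.2); st('lift')
grab('wrist','w7');grab('scene','scene2')
a=np.hstack([cv2.resize(cv2.imread(f'pics/{f}.png')[100:300,170:342],None,fx=1.55,fy=1.55) for f in('w6','w7')]+[cv2.resize(cv2.imread('pics/scene2.png')[170:300,60:230],None,fx=1.55,fy=1.55,)[:310]][:0])
s=cv2.resize(cv2.imread('pics/scene2.png')[170:310,80:180],(221,310));cv2.imwrite('pics/m3.png',np.hstack([a,s]))
E
```

```text
t 25.77 F [ 0.1  0.3 -0.1] tcp [502.3 434.7 200.2] bay [-63.7 638.6] gap 0.593
down t 26.77 F [-0.2  0.8 -0.5] tcp [502.5 435.8  73.1] bay [-63.5 639.7] gap 0.6
grip t 27.58 F [-0.2  1.1 -0.3] tcp [501.9 435.2  72. ] bay [-64.1 639.1] gap 0.086
lift t 28.82 F [-0.1 -0.5 -1.1] tcp [501.7 435.  159.2] bay [-64.3 638.9] gap 0.088
```

View pics/m3.png

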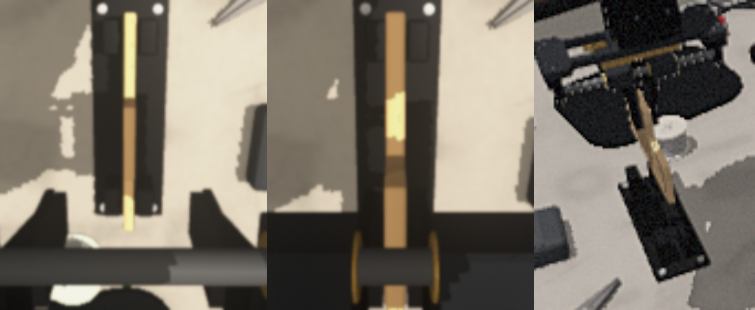

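```bash
python3 - <<'E'
from h import *
c,s=np.cos(-.125),np.sin(-.125)
def loc(f,cx,cy,z,x0,y0):
    u,v=(170+cx/1.55-.2,100+cy/1.55-.2);p=p2w(f,u,v,z)[:2]-[x0,y0];return np.round([c*p[0]+s*p[1],-s*p[0]+c*p[1]],1)
print('w6 end(-83)',loc('w6',129,12,56,501.9,435.2),'tab base(-25)',loc('w6',129,100,56,501.9,435.2),'tab top',loc('w6',129,107,91,501.9,435.2),'far(+83)',loc('w6',129,230,56,501.9,435.2))
for z in(-1,0):print('w7 tab base',loc('w7',396,155,144+z,501.7,435.1) if 0 else loc('w7',396-267,155,144+z,501.7,435.1),'top',loc('w7',396-267,186,179+z,501.7,435.1))
im=cv2.imread('pics/w7.png'); 
print([(v,im[v,255].tolist()) for v in range(40,112,3)])
E
```

```text
w6 end(-83) [-82.5  -0.2] tab base(-25) [-21.8  -0.1] tab top [-24.2  -0.2] far(+83) [83.4  0. ]
w7 tab base [-23.6  -0.1] top [-24.2  -0.1]
w7 tab base [-24.   -0.1] top [-24.6  -0.2]
[(40, [110, 126, 136]), (43, [111, 126, 136]), (46, [110, 125, 135]), (49, [109, 124, 134]), (52, [106, 122, 132]), (55, [106, 121, 130]), (58, [105, 120, 130]), (61, [103, 118, 128]), (64, [102, 117, 126]), (67, [105, 121, 130]), (70, [128, 146, 158]), (73, [166, 188, 202]), (76, [175, 197, 211]), (79, [173, 196, 209]), (82, [173, 195, 209]), (85, [175, 197, 211]), (88, [177, 198, 211]), (91, [173, 195, 208]), (94, [171, 192, 206]), (97, [97, 111, 121]), (100, [53, 57, 62]), (103, [53, 57, 62]), (106, [56, 65, 73]), (109, [91, 140, 180])]
```

```bash
python3 - <<'E'
from h import *
A=[0,np.pi/2,BAY[2]]
x,y=b2w(-.5,107)
ctrl.line_to([501.9,435.2,215],velocity=200)
ctrl.reach([x,y,215],A)
ctrl.line_to([x,y,124],velocity=120);ctrl.hold(.3);st('above')
d=grab('wrist','w8')
cv2.imwrite('pics/w8b.png',cv2.resize(d['color'][0:260,130:390],None,fx=2.3,fy=2.3,interpolation=cv2.INTER_CUBIC))
E
```

```text
above t 32.48 F [-0.9  0.3 -1.2] tcp [ 526.3 -100.2  124.6] bay [ -0.3 107. ] gap 0.09
```

View pics/w8b.png

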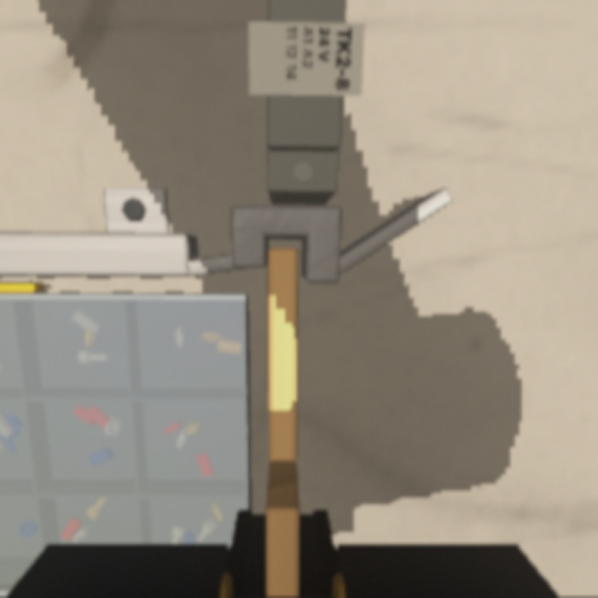

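```bash
python3 - <<'E'
from h import *
a=lambda c,r:(130+c/2.3-.28,r/2.3-.28)
f=lambda c,r,z:np.round(w2b(*p2w('w8',*a(c,r),z)[:2]),1)
print('groove',f(266,250,50),f(304,250,50),'closed',f(285,236,50)); print('board',f(268,252,108),f(298,252,108),'end',f(283,247,108))
E
```

```text
groove [-81.9 100.9] [-81.9 114.3] closed [-86.6 107.6]
board [-81.3 102.9] [-81.4 110.8] end [-82.6 106.8]
```

```bash
python3 - <<'E'
from h import *
x,y=b2w(-.5,107.5)
for z in (100,80,70,67,66,65):
    ctrl.line_to([x,y,z],velocity=60 if z>70 else 20); o=st(z)
    if o['wrist_force'][2]>6: break
claw.command_gripper(0.35); st('open')
ctrl.hold(.3)
ctrl.line_to([x,y,200],velocity=150); 
ctrl.reach([*b2w(-60,107),300],[0,np.pi/2,BAY[2]])
d=grab('wrist','w9');st()
a=cv2.resize(d['color'][60:250,130:390],None,fx=2,fy=2,interpolation=cv2.INTER_CUBIC)
s=grab('scene','scene3')['color'];s=cv2.resize(s[130:257,240:420],None,fx=1.5,fy=1.5*190*2/127/1.5)
cv2.imwrite('pics/m4.png',np.hstack([a,s]))
E
```

```text
100 t 33.08 F [ 0.7  1.  -1.3] tcp [526.  -99.7  99.6] bay [ -0.6 107.4] gap 0.09
80 t 33.57 F [ 0.6 -0.  -1.5] tcp [525.9 -99.7  79.6] bay [ -0.7 107.4] gap 0.086
70 t 34.22 F [ 0.3 -0.1 -0.4] tcp [526.1 -99.7  70. ] bay [ -0.5 107.5] gap 0.09
67 t 34.52 F [ 0.6 -0.4 -0.9] tcp [526.  -99.7  66.9] bay [ -0.6 107.5] gap 0.087
66 t 34.77 F [-0.1 -0.  -0.6] tcp [526.  -99.7  66. ] bay [ -0.5 107.5] gap 0.091
65 t 35.02 F [-2.3  0.   5.9] tcp [526.1 -99.7  65.9] bay [ -0.5 107.5] gap 0.088
open t 35.73 F [ 0.3 -0.   0. ] tcp [526.1 -99.7  64.9] bay [ -0.5 107.5] gap 0.351
 t 37.67 F [-0.4  0.1 -0.4] tcp [466.2 -95.6 299. ] bay [-60.5 107.1] gap 0.345
```

View pics/m4.png

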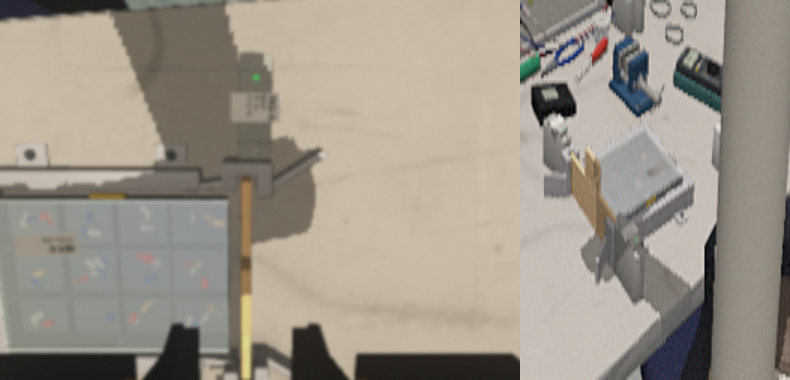

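The board stands upright in the groove at (246,180), with the case tight behind it and the relays standing, so I'm handing in.

```bash
python3 -c "
from h import *
job_done(); st()"
```

```text
the job is handed in; nothing more can be done
the job is handed in; nothing more can be done
```

The case is home in the bay and the board is standing in both grooves. I handed the job in at about 38 s of the 72 s allowed; no verdict is reported.

**What I did:**
- **Squaring the case:** I turned it nearly square with one sideways push on its robot-side wall.
- **Pushing it home:** I slid it in with the open fingers against its rear wall until the end stop pushed back with about 10 N.
- **Placing the board:** I gripped it by the tab and checked it against the near groove from just above. I shifted it 0.5 mm to centre it, lowered it until it touched the bench at about 6 N, then let go and drew the arm clear.

**Last checks:**
- **Case:** its rear edge measured at bay y of about 92 mm, which puts its centre at about -3 mm, against the stop. It was centred to within about 1 mm and square.
- **Board:** just before lowering, its near end was about 4 mm clear of the closed end of the groove. It met the bench with the tool at the height expected for a fully seated board. The final pictures show it upright in the near groove; I couldn't see the far groove closely, because the gripper hid it in the wrist picture.
- **Other things:** both relays and the readout were standing in the final pictures. I saw the mug and tape undisturbed in earlier ones but did not look closely at the carton or reel again.

No check failed. The first bay estimate disagreed by about 1.5 mm with a closer view, and I used the closer one to place the board.

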